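Lay the tall carton down against the packing stop

TASK

Two closed cartons stand on the packing board. Push the taller one over so that it falls onto its side towards the metal stop, then push it along the board until its top end sits flush and square against the stop. Do not pick it up, leave the shorter carton standing where it is, and do not disturb the tape roll, the mug or the jar.

Things in the scene. Friction and masses are not known exactly. Their poses are not given: they have to be found in the camera images.
- board: Grey fixed packing board, 320 (x) by 440 (y) mm, 6 mm thick, lying on the table; origin at the centre of its underside. Along its +y end runs an aluminium stop strip as long as the board is wide (320 mm), top 44 mm above the table; the stop's face towards the cartons is the plane y = +160 mm of the board's frame. The board's surface in front of it is plain and flat from y = -220 to +160 mm.
- stop_face (a point): Middle of the stop's face towards the cartons, 25 mm above the table: the point (0, 160, 25) mm of the board's frame.
- tall: The taller closed cardboard carton, 90 (x) by 70 (y) by 220 (z) mm, about 0.3 to 0.65 kg, loose; origin at the centre of its underside, z up through its top. At the start it stands on the board's -y half, with its +y face towards the stop (yaw up to 0.12 rad off the board's). Pushed towards the stop (its +y) near its top it tips about its lower +y edge and then falls by itself; lying, it is 70 mm high and 220 mm long towards the stop, some 30 to 80 mm short of it.
- tall_mid (a point): Centre of the taller carton (110 mm above its underside).
- tall_top (a point): Centre of the taller carton's top end face (220 mm above its underside); this face ends against the stop.
- tall_edge (a point): Middle of the taller carton's lower +y edge, at (0, 35, 0) mm of its frame, about which it tips.
- short: The shorter closed cardboard carton, 90 (x) by 70 (y) by 110 (z) mm, loose, standing on the board beside the taller one, centres 150 mm apart along the board's x (either may be at the +x side); origin at the centre of its underside. To be left alone.
- tape_roll: Empty-cored brown tape roll lying flat on the table off the board's -y end, 96 mm outer diameter, 48 mm high; origin at the centre of its underside. To be left alone.
- mug: White mug on the table beyond the stop, 76 mm across, 85 mm high; origin at the centre of its underside. To be left alone.
- jar: Glass jar with steel lid on the table off the board's -y end, 64 mm across, 90 mm high; origin at the centre of its underside. To be left alone.
Mind the look-alikes: they are no part of the job. Leave any purple look-alike of the tall alone.

How it is judged:
By the outcome, as a careful person would: the job done as asked, in the order asked, and still so for the second after the job is handed in, with the robot touching nothing.
It also fails if it takes over 64 s, if anything falls off the work surface, if the arm or the gripper's body presses on something with over 40 N, if the wrist force passes 120 N, or if a joint passes its speed limit or range.

ROBOT

A 6-joint arm with a two-finger parallel gripper is mounted at the origin on the work surface. World frame = base frame: x ahead of the robot, y to its left, z up, the work surface at z = 0. Lengths are in m, angles in rad, forces in N, time in s.
With the tool pointing down it reaches from about 0.325 to 1 m from the base axis. Payload 5.1 kg.
Tool frame: the origin (TCP) lies between the finger pads; the fingertips stand 8 mm ahead of it and the grasp point (between the pads) lies 11 mm behind it; x points along the fingers, y is the direction in which the jaws open and shut, and the axes are right-handed (so a half turn about x gives the same grasp; the last joint's range is limited). The gripper opens to 85 mm and grips with 20 to 120 N. Pads are 22 mm wide; open, the fingers measure 114 mm over their backs; the gripper's body (76 mm by 85 mm) begins 54 mm behind the grasp point. The pads swing forward as they close: fully open they stand 13 mm farther back than shut.
Start: joints at [1.067, 0.124, 1.65, -0, 1.367, -0.083], TCP at [0.266, 0.593, 0.239] pointing down, gripper open.
Joint ranges: [-2.61, 2.61], [-1.02, 2.33], [0.03, 2.71], [-1.35, 4.49], [0.32, 2.68], [-2.91, 2.91]. Speed limits (rad/s): [2.57, 2.57, 3.14, 3.14, 3.14, 3.14].

INTERFACE

Orientations are given as [roll, pitch, yaw] about the fixed x, y, z axes, in that order (R = Rz(yaw) Ry(pitch) Rx(roll)).
In Python, from workcell import readout, viewer, robot, models gives the robot as it stands.
- The arm moves only by the tool drive_tool, never from a script. Its argument "targets" is a list of rows, each an object of numbers: "claw": the finger opening in m, from 0 to 0.0854; "x", "y", "z": the shift along the tool's x, y, z in m; "rx", "ry", "rz": the turn, a rotation vector about the tool's x, y, z in rad. A call has exactly 8 rows; each row shifts and turns the commanded pose from where the row before left it, along the tool's axes as they then stand; what a row does not reach is not made up. A row lasts 1/8 s, in which the tool goes at most 62.5 mm and 10.7 degrees, less where a joint would pass 70% of its speed; a pose out of reach is approached as far as the arm can. A call with a gripper value outside its range is refused whole. The fingers move at their own pace and stop on an object; "squeeze" is the grip in N (left out, the last holds). Time passes only in rows, so rows that do not move let the fingers close, or fill a call up. It gives the time, the measured TCP pose, the force and the opening at its end, in the units of the state.
- readout.sense(): the state, without advancing time (a new reading comes with each control period).
- viewer.read_camera(name): name is "scene" or "top" or "wrist"; returns a dict with "color" (384x512x3 uint8, blue, green, red), "fovy" (degrees; the focal length in pixels is half the picture's height over the tangent of half this angle, whatever the lens; pixels are square), "cx", "cy" (the principal point, pixels), "pose" (4x4, takes a point from camera to world coordinates); the wrist camera has in their place "mount" (4x4, takes a point from camera to tool coordinates, whose origin is the TCP and whose axes are the tool frame's). Camera axes: x right, y down, z forward; pixel columns grow to the right and rows downward; lengths in m; the calibration is good to about 2 mm. A picture is of the moment at which its call begins: read the wrist's pose just before it. There is no depth.
- robot.job_done(): hands the job in, once; it reports no verdict.
Trained networks look in the newest picture that a camera, given by its name, has taken for a name from the list of things; names that differ only in an ending like _2 or _b are one class to them, and where a whole thing is asked for, a point or a joint stands for the part that bears it (a point fixed in the world has none). Each returns a list of dicts, best first, with "conf" (0 to 1); they miss things now and then, are a little off and sometimes report something else, mostly with a low value. They report only what shows in the picture. A call takes as long as a camera call. They do not tell look-alikes from the thing itself.
- models.search_frame(camera, name): "rect" ([centre column, centre row, width, height] in pixels, round what is visible of it).
- models.spot_point(camera, name): "uv" ([column, row] in pixels: a listed point, or the origin of a listed thing).
The state is a dict: "clock": time; "q": joint angles; "qd": joint speeds; "effort": joint torques, N m; "ee_pos": TCP position; "tcp_rot": TCP orientation; "wrist_force": force on the tool from outside, world axes, zero at the start; "torque": the same for the moment, N m; "width": finger opening in m.
Only numpy, scipy, OpenCV 4.12 (cv2) and the standard library are available. Lean on these libraries where they do the work, as an engineer would, in place of code of your own. Each camera call takes 0.05 s, during which the arm holds its last target.

## Working session

There is one attempt and no reset: what is moved stays moved. The work goes in short steps, Python scripts to look and compute and a tool call to move; the robot and the scene stay as the last step left them, time stands still between calls to the robot, and variables do not carry over. Pictures are saved under pics/ and viewed, and the job is handed in when it is done.

Besides the shell and the picture viewer there is one more tool, called after "Request:" in YAML: its name, and indented under it one key for each argument. drive_tool: Moves the arm, as the interface text tells. Its arguments: {"type":"object","properties":{"targets":{"type":"array","items":{"type":"object","properties":{"claw":{"type":"number"},"x":{"type":"number"},"y":{"type":"number"},"z":{"type":"number"},"rx":{"type":"number"},"ry":{"type":"number"},"rz":{"type":"number"}}}},"squeeze":{"type":"number"}},"required":["targets"]}

```bash
mkdir -p pics; ls
cat > h.py <<'E'
from workcell import readout, viewer, robot, models
import numpy as np, cv2
from scipy.spatial.transform import Rotation as R
E
python3 - <<'E'
from h import *
print(readout.sense())
for c in ['scene','top']:
    d=viewer.read_camera(c); cv2.imwrite(f'pics/{c}0.png',d['color']); print(c,d['fovy'],d['cx'],d['cy'],d['pose'].tolist() if hasattr(d['pose'],'tolist') else d['pose'])
    for n in ['tall','short','tall_mid','tall_top','tall_edge','stop_face','board','tape_roll','mug','jar']:
        try:
            r=models.spot_point(c,n); print(n,[(np.round(x['uv']).tolist(),round(x['conf'],2)) for x in r])
        except Exception as e: print(n,e)
E
```

```text
pics
{'clock': 0.0, 'q': array([ 1.06736844e+00,  1.24537104e-01,  1.65172378e+00, -2.09174642e-06,
        1.36751356e+00, -8.26094084e-02]), 'qd': array([-0.0003279 ,  0.00090515, -0.00139091, -0.0006158 , -0.00011068,
       -0.00150193]), 'effort': array([-3.30096018e-04, -4.23607492e+01, -3.65449655e+01, -1.11052489e-04,
        6.97142139e-03, -1.32286169e-05]), 'ee_pos': array([0.26526293, 0.59273199, 0.23800288]), 'tcp_rot': array([-1.65246717,  1.56861453, -2.07328522]), 'wrist_force': array([ 0.4741328 , -0.98261681, -0.33982624]), 'torque': array([ 0.02181057, -0.03045889,  0.03218025]), 'width': 0.0857447808253535}
scene 51.98946544314521 250.2938119394761 196.38540489177612 [[-0.361318481388871, 0.6608062042277839, -0.6578632954200357, 1.224745040743069], [0.9324115052765807, 0.25030230326269703, -0.2606866736318726, 0.34405840221624984], [-0.007598673219821905, -0.7075902185837915, -0.7065821556831456, 0.887596895874762], [0.0, 0.0, 0.0, 1.0]]
tall [([202.0, 232.0], 0.96), ([116.0, 250.0], 0.8)]
short [([230.0, 204.0], 0.76)]
tall_mid [([103.0, 222.0], 0.88), ([197.0, 2
[... 419 characters left out ...]
627973451419, 0.01453346072681616, 0.00794764143942562, 0.06284163065504092], [-0.010381302795069929, -0.17591186861391622, -0.9843511787126773, 1.2069229377079493], [0.0, 0.0, 0.0, 1.0]]
tall [([361.0, 140.0], 0.97), ([297.0, 184.0], 0.58)]
short [([291.0, 234.0], 0.96)]
tall_mid [([372.0, 133.0], 0.92), ([304.0, 179.0], 0.56), ([342.0, 260.0], 0.33), ([140.0, 217.0], 0.19)]
tall_top [([384.0, 112.0], 0.63), ([305.0, 168.0], 0.56)]
tall_edge [([290.0, 186.0], 0.95), ([356.0, 146.0], 0.9), ([195.0, 188.0], 0.32)]
stop_face [([196.0, 187.0], 0.82)]
board [([248.0, 198.0], 0.56)]
tape_roll [([344.0, 260.0], 0.59)]
mug [([142.0, 214.0], 0.62)]
jar [([351.0, 210.0], 0.95), ([296.0, 185.0], 0.3)]
```

```bash
python3 -c "
import cv2
for c in ['scene','top']:
    a=cv2.imread(f'pics/{c}0.png'); cv2.imwrite(f'pics/{c}0b.png',cv2.resize(a,(800,600),interpolation=cv2.INTER_CUBIC))
a=cv2.imread('pics/top0.png')[80:290,100:420]; cv2.imwrite('pics/top0c.png',cv2.resize(a,None,fx=2.5,fy=2.5,interpolation=cv2.INTER_CUBIC))
"
```

```text
(no output)
```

View pics/scene0b.png

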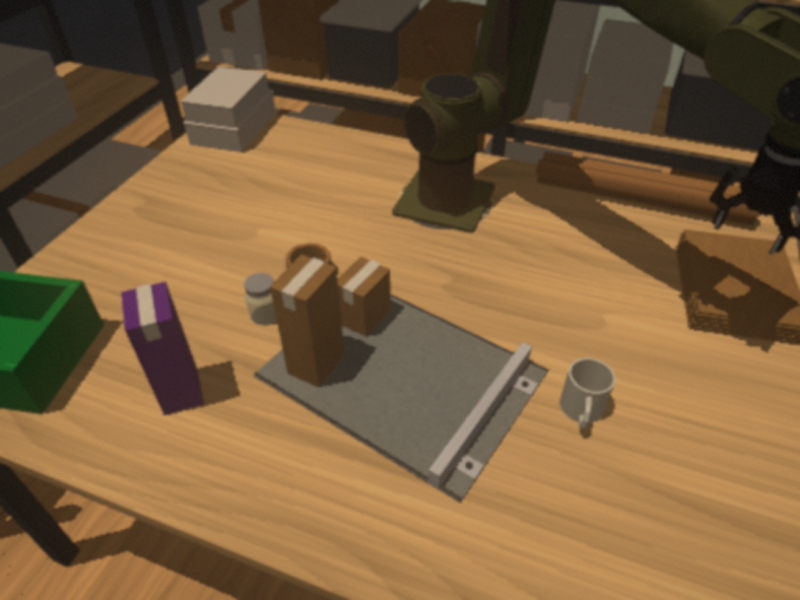

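View pics/top0c.png

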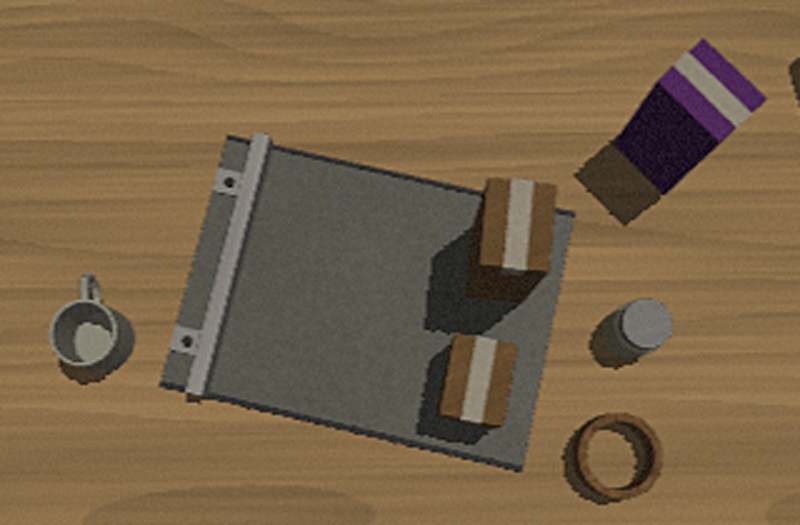

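The brown tall carton is at top-view pixel (307,170), and it has the short carton beside it at (291,234). The purple look-alike at (372,133) is off the board and must be left alone.

```bash
cat >> h.py <<'E'
def ray(d,uv):
    f=d['color'].shape[0]/2/np.tan(np.radians(d['fovy'])/2)
    p=np.array(d['pose']); v=p[:3,:3]@np.array([(uv[0]-d['cx'])/f,(uv[1]-d['cy'])/f,1]); return p[:3,3],v
def onz(d,uv,z):
    o,v=ray(d,uv); return o+v*(z-o[2])/v[2]
def proj(d,P):
    f=d['color'].shape[0]/2/np.tan(np.radians(d['fovy'])/2)
    T=np.linalg.inv(np.array(d['pose'])); c=np.atleast_2d(P)@T[:3,:3].T+T[:3,3]
    return np.c_[c[:,0]/c[:,2]*f+d['cx'],c[:,1]/c[:,2]*f+d['cy']]
E
python3 - <<'E'
from h import *
d=viewer.read_camera('top'); s=viewer.read_camera('scene')
c=lambda u,v:(100+u/2.5-.3,80+v/2.5-.3)
B=[onz(d,c(*p),.006)[:2] for p in [(227,136),(576,213),(522,471),(162,387)]]
print('board',np.round(B,4).tolist())
S=[onz(d,c(*p),.044)[:2] for p in [(271,137),(204,397)]]
print('stop front top',np.round(S,4).tolist())
T=[onz(d,c(*p),.226)[:2] for p in [(487,178),(557,184),(549,271),(479,268)]]
print('tall',np.round(T,4).tolist(),np.mean(T,0))
H=[onz(d,c(*p),.116)[:2] for p in [(452,333),(516,345),(502,428),(439,416)]]
print('short',np.round(H,4).tolist(),np.mean(H,0))
a=d['color'][140:280,260:320]; cv2.imwrite('pics/crop1.png',cv2.resize(a,None,fx=4,fy=4,interpolation=cv2.INTER_CUBIC))
a=s['color'][150:260,150:290]; cv2.imwrite('pics/crop2.png',cv2.resize(a,None,fx=5,fy=5,interpolation=cv2.INTER_CUBIC))
E
```

```text
board [[0.7563, 0.2702], [0.6518, -0.1573], [0.3445, -0.0804], [0.4476, 0.3428]]
stop front top [[0.7421, 0.2107], [0.4332, 0.2853]]
tall [[0.6381, -0.0296], [0.6308, -0.0994], [0.5426, -0.0878], [0.5466, -0.0189]] [ 0.58953894 -0.05891216]
short [[0.4948, 0.0032], [0.4808, -0.0657], [0.3923, -0.0476], [0.4059, 0.0193]] [ 0.44348164 -0.02269917]
```

View pics/crop1.png

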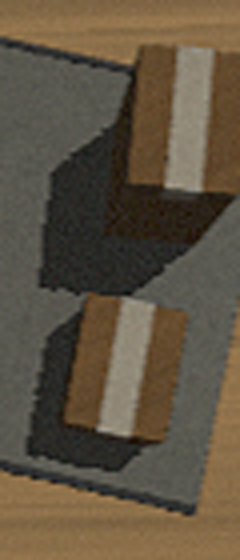

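View pics/crop2.png

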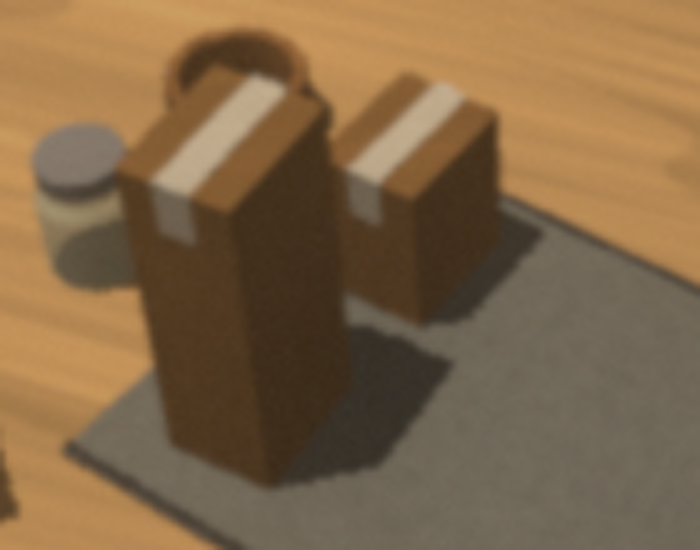

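Run:
```python
from h import *
d=viewer.read_camera('top'); s=readout.sense()
c=lambda u,v:(100+u/2.5-.3,80+v/2.5-.3)
P=[onz(d,c(*p),.22)[:2] for p in [(702,39),(767,98),(726,141),(661,83)]]
print('purple',np.round(P,3).tolist())
print('jar',onz(d,c(647,325),.09),'tape',onz(d,c(618,450),.048))
C=np.array([.5501,.0938]);b=-.238
def bf(w): 
    w=np.array(w)-C; return np.array([w[0]*np.cos(b)+w[1]*np.sin(b),-w[0]*np.sin(b)+w[1]*np.cos(b)])
for n,p in [('tall',(.5895,-.0589)),('short',(.4435,-.0227)),('jar',onz(d,c(647,325),.09)[:2]),*[('pur',q) for q in P]]: print(n,np.round(bf(p),4))
M=R.from_euler('xyz',s['tcp_rot']).as_matrix();print(np.round(M,3))
```

```text
purple [[0.784, -0.256], [0.719, -0.318], [0.675, -0.273], [0.737, -0.211]]
jar [ 0.50361932 -0.21479133  0.09      ] tape [ 0.36731337 -0.184397    0.048     ]
tall [ 0.0743 -0.1391]
short [-0.0761 -0.1383]
jar [ 0.0276 -0.3109]
pur [ 0.3101 -0.285 ]
pur [ 0.2617 -0.3604]
pur [ 0.2075 -0.3272]
pur [ 0.2539 -0.2523]
[[-0.     0.409  0.913]
 [-0.     0.913 -0.409]
 [-1.    -0.    -0.   ]]
```

Request:
drive_tool:
  targets:
    - {"claw": 0.05, "x": -0.02, "rx": 0.18}
    - {"x": -0.02, "rx": 0.18}
    - {"x": -0.02, "rx": 0.18}
    - {"x": -0.02, "rx": 0.18}
    - {"x": -0.02, "rx": 0.18}
    - {"rx": 0.18}
    - {"rx": 0.18}
    - {"rx": 0.01}

```text
invalid input
```

Request:
drive_tool:
  targets:
    - {"y": 0.025, "z": 0.043}
    - {"y": 0.025, "z": 0.043}
    - {"y": 0.025, "z": 0.043}
    - {"y": 0.025, "z": 0.043}
    - {"y": 0.025, "z": 0.043}
    - {"y": 0.025, "z": 0.043}
    - {"y": 0.025, "z": 0.043}
    - {"y": 0.025, "z": 0.043}

```text
invalid input
```

Request:
drive_tool:
  targets:
    - {"claw": 0.05, "x": -0.02, "y": 0, "z": 0, "rx": 0.18, "ry": 0, "rz": 0}
    - {"claw": 0.05, "x": -0.02, "y": 0, "z": 0, "rx": 0.18, "ry": 0, "rz": 0}
    - {"claw": 0.05, "x": -0.02, "y": 0, "z": 0, "rx": 0.18, "ry": 0, "rz": 0}
    - {"claw": 0.05, "x": -0.02, "y": 0, "z": 0, "rx": 0.18, "ry": 0, "rz": 0}
    - {"claw": 0.05, "x": -0.02, "y": 0, "z": 0, "rx": 0.18, "ry": 0, "rz": 0}
    - {"claw": 0.05, "x": 0, "y": 0, "z": 0, "rx": 0.18, "ry": 0, "rz": 0}
    - {"claw": 0.05, "x": 0, "y": 0, "z": 0, "rx": 0.18, "ry": 0, "rz": 0}
    - {"claw": 0.05, "x": 0, "y": 0, "z": 0, "rx": 0.01, "ry": 0, "rz": 0}

```text
clock: 2.25
ee_pos: [0.2656, 0.5932, 0.3393]
tcp_rot: [1.755, 1.571, 0.066]
wrist_force: [-0.2, -0.1, -0.4]
width: 0.05
```

Request:
drive_tool:
  targets:
    - {"claw": 0.05, "x": 0, "y": 0.025, "z": 0.043, "rx": 0, "ry": 0, "rz": 0}
    - {"claw": 0.05, "x": 0, "y": 0.025, "z": 0.043, "rx": 0, "ry": 0, "rz": 0}
    - {"claw": 0.05, "x": 0, "y": 0.025, "z": 0.043, "rx": 0, "ry": 0, "rz": 0}
    - {"claw": 0.05, "x": 0, "y": 0.025, "z": 0.043, "rx": 0, "ry": 0, "rz": 0}
    - {"claw": 0.05, "x": 0, "y": 0.025, "z": 0.043, "rx": 0, "ry": 0, "rz": 0}
    - {"claw": 0.05, "x": 0, "y": 0.025, "z": 0.043, "rx": 0, "ry": 0, "rz": 0}
    - {"claw": 0.05, "x": 0, "y": 0.025, "z": 0.043, "rx": 0, "ry": 0, "rz": 0}
    - {"claw": 0.05, "x": 0, "y": 0.025, "z": 0.043, "rx": 0, "ry": 0, "rz": 0}

```text
clock: 3.25
ee_pos: [0.4232, 0.2263, 0.3395]
tcp_rot: [2.03, 1.57, 0.343]
wrist_force: [0.4, 0.3, -0.4]
width: 0.0498
```

Request:
drive_tool:
  targets:
    - {"claw": 0.05, "x": 0, "y": 0.025, "z": 0.043, "rx": 0, "ry": 0, "rz": 0}
    - {"claw": 0.05, "x": 0, "y": 0.025, "z": 0.043, "rx": 0, "ry": 0, "rz": 0}
    - {"claw": 0.05, "x": 0, "y": 0.025, "z": 0.043, "rx": 0, "ry": 0, "rz": 0}
    - {"claw": 0.05, "x": 0, "y": 0.025, "z": 0.043, "rx": 0, "ry": 0, "rz": 0}
    - {"claw": 0.05, "x": 0, "y": 0.025, "z": 0.043, "rx": 0, "ry": 0, "rz": 0}
    - {"claw": 0.05, "x": 0, "y": 0.025, "z": 0.043, "rx": 0, "ry": 0, "rz": 0}
    - {"claw": 0.05, "x": 0, "y": 0.025, "z": 0.043, "rx": 0, "ry": 0, "rz": 0}
    - {"claw": 0.05, "x": 0, "y": 0.025, "z": 0.043, "rx": 0, "ry": 0, "rz": 0}

```text
clock: 4.25
ee_pos: [0.5807, -0.1393, 0.3394]
tcp_rot: [1.889, 1.57, 0.201]
wrist_force: [0.1, 0.9, 0.4]
width: 0.0499
```

Run:
```python
from h import *
s=readout.sense(); M=R.from_euler('xyz',s['tcp_rot']).as_matrix();print(s['ee_pos'],np.round(M,3))
t=np.array([.5787,-.148,.198]); print(np.round(M.T@(t-s['ee_pos']),4))
d=viewer.read_camera('top');cv2.imwrite('pics/t1.png',d['color'][60:310,100:450])
```

```text
[ 0.58074757 -0.13928367  0.33937704] [[ 0.     0.993 -0.117]
 [ 0.    -0.117 -0.993]
 [-1.     0.    -0.   ]]
[ 0.1414 -0.0011  0.0089]
```

View pics/t1.png

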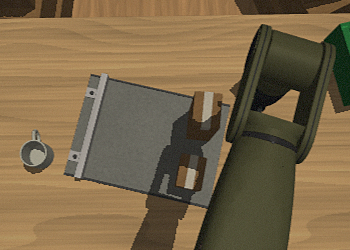

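The picture shows both cartons still standing and the arm behind the tall one, at crop pixel (210,110). Next I move back slightly and lower the fingers.

Request:
drive_tool:
  targets:
    - {"claw": 0.05, "x": 0, "y": 0, "z": 0.02, "rx": 0, "ry": 0, "rz": 0}
    - {"claw": 0.05, "x": 0.02, "y": -0.001, "z": 0, "rx": 0, "ry": 0, "rz": 0}
    - {"claw": 0.05, "x": 0.03, "y": 0, "z": 0, "rx": 0, "ry": 0, "rz": 0}
    - {"claw": 0.05, "x": 0.03, "y": 0, "z": 0, "rx": 0, "ry": 0, "rz": 0}
    - {"claw": 0.05, "x": 0.03, "y": 0, "z": 0, "rx": 0, "ry": 0, "rz": 0}
    - {"claw": 0.05, "x": 0.02, "y": 0, "z": 0, "rx": 0, "ry": 0, "rz": 0}
    - {"claw": 0.05, "x": 0.01, "y": 0, "z": 0, "rx": 0, "ry": 0, "rz": 0}
    - {"claw": 0.05, "x": 0, "y": 0, "z": 0, "rx": 0, "ry": 0, "rz": 0}

```text
clock: 5.3
ee_pos: [0.5767, -0.157, 0.1989]
tcp_rot: [-1.896, 1.57, 2.696]
wrist_force: [0.5, 1.6, 0.4]
width: 0.0499
```

Run:
```python
from h import *
d=viewer.read_camera('scene');cv2.imwrite('pics/s2.png',cv2.resize(d['color'][80:300,60:420],None,fx=2,fy=2))
```

```text
(no output)
```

View pics/s2.png

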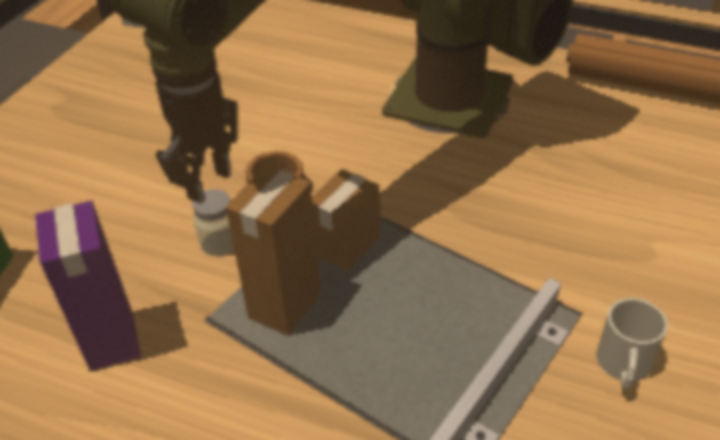

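Request:
drive_tool:
  targets:
    - {"claw": 0.05, "x": 0, "y": 0, "z": -0.02, "rx": 0, "ry": 0, "rz": 0}
    - {"claw": 0.05, "x": 0, "y": 0, "z": -0.015, "rx": 0, "ry": 0, "rz": 0}
    - {"claw": 0.05, "x": 0, "y": 0, "z": -0.008, "rx": 0, "ry": 0, "rz": 0}
    - {"claw": 0.05, "x": 0, "y": 0, "z": -0.008, "rx": 0, "ry": 0, "rz": 0}
    - {"claw": 0.05, "x": 0, "y": 0, "z": -0.008, "rx": 0, "ry": 0, "rz": 0}
    - {"claw": 0.05, "x": 0, "y": 0, "z": -0.008, "rx": 0, "ry": 0, "rz": 0}
    - {"claw": 0.05, "x": 0, "y": 0, "z": -0.008, "rx": 0, "ry": 0, "rz": 0}
    - {"claw": 0.05, "x": 0, "y": 0, "z": -0.008, "rx": 0, "ry": 0, "rz": 0}

```text
clock: 6.35
ee_pos: [0.5869, -0.0745, 0.1993]
tcp_rot: [-2.06, 1.571, 2.532]
wrist_force: [-0.0, -0.6, 0.3]
width: 0.0499
```

Run:
```python
from h import *
print(readout.sense()['wrist_force'])
d=viewer.read_camera('scene');cv2.imwrite('pics/s3.png',cv2.resize(d['color'][80:300,60:420],None,fx=2,fy=2))
```

```text
[-0.04260668 -0.58148164  0.32850216]
```

View pics/s3.png

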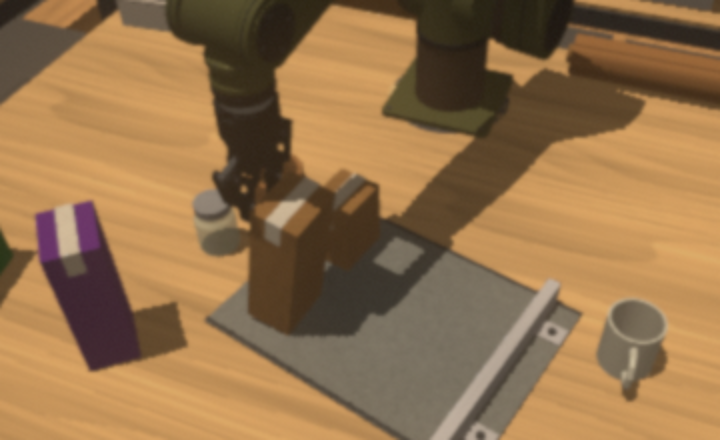

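Request:
drive_tool:
  targets:
    - {"claw": 0.05, "x": 0, "y": 0, "z": -0.008, "rx": 0, "ry": 0, "rz": 0}
    - {"claw": 0.05, "x": 0, "y": 0, "z": -0.008, "rx": 0, "ry": 0, "rz": 0}
    - {"claw": 0.05, "x": 0, "y": 0, "z": -0.008, "rx": 0, "ry": 0, "rz": 0}
    - {"claw": 0.05, "x": 0, "y": 0, "z": -0.008, "rx": 0, "ry": 0, "rz": 0}
    - {"claw": 0.05, "x": 0, "y": 0, "z": -0.008, "rx": 0, "ry": 0, "rz": 0}
    - {"claw": 0.05, "x": 0, "y": 0, "z": 0, "rx": 0, "ry": 0, "rz": 0}
    - {"claw": 0.05, "x": 0, "y": 0, "z": 0, "rx": 0, "ry": 0, "rz": 0}
    - {"claw": 0.05, "x": 0, "y": 0, "z": 0, "rx": 0, "ry": 0, "rz": 0}

```text
clock: 7.4
ee_pos: [0.5916, -0.0355, 0.1993]
tcp_rot: [-0.325, 1.571, -2.016]
wrist_force: [-0.3, -0.5, 0.0]
width: 0.0502
```

Run:
```python
from h import *
print(readout.sense()['wrist_force'])
d=viewer.read_camera('scene');cv2.imwrite('pics/s4.png',cv2.resize(d['color'][80:300,60:420],None,fx=2,fy=2))
```

```text
[-0.29884693 -0.46846465  0.02498781]
```

View pics/s4.png

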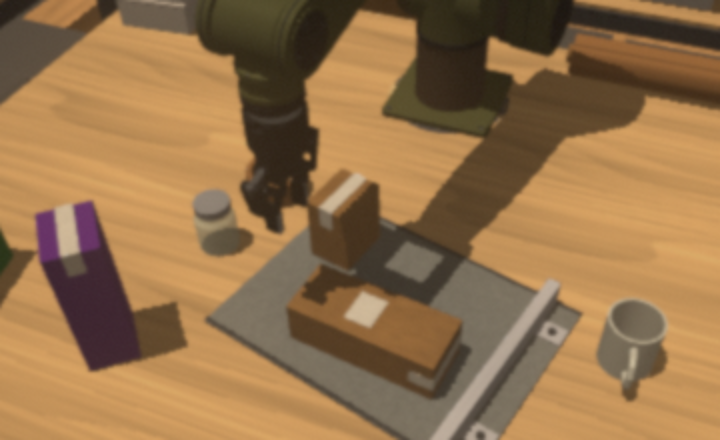

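Request:
drive_tool:
  targets:
    - {"claw": 0.05, "x": 0, "y": 0, "z": 0.02, "rx": 0, "ry": 0, "rz": 0}
    - {"claw": 0.05, "x": 0, "y": 0, "z": 0.03, "rx": 0, "ry": 0, "rz": 0}
    - {"claw": 0.05, "x": 0, "y": 0, "z": 0.03, "rx": 0, "ry": 0, "rz": 0}
    - {"claw": 0.05, "x": 0, "y": 0, "z": 0.03, "rx": 0.06, "ry": 0, "rz": 0}
    - {"claw": 0.05, "x": 0, "y": 0, "z": 0, "rx": 0.06, "ry": 0, "rz": 0}
    - {"claw": 0.05, "x": 0, "y": 0, "z": 0, "rx": 0, "ry": 0, "rz": 0}
    - {"claw": 0.05, "x": 0, "y": 0, "z": 0, "rx": 0, "ry": 0, "rz": 0}
    - {"claw": 0.05, "x": 0, "y": 0, "z": 0, "rx": 0, "ry": 0, "rz": 0}

```text
clock: 8.45
ee_pos: [0.5784, -0.1444, 0.1993]
tcp_rot: [-0.052, 1.571, -1.862]
wrist_force: [-0.7, -0.5, 0.6]
width: 0.0501
```

Run:
```python
from h import *
d=viewer.read_camera('top');cv2.imwrite('pics/t5.png',cv2.resize(d['color'][100:260,150:350],None,fx=4,fy=3.5,interpolation=cv2.INTER_CUBIC))
```

```text
(no output)
```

View pics/t5.png

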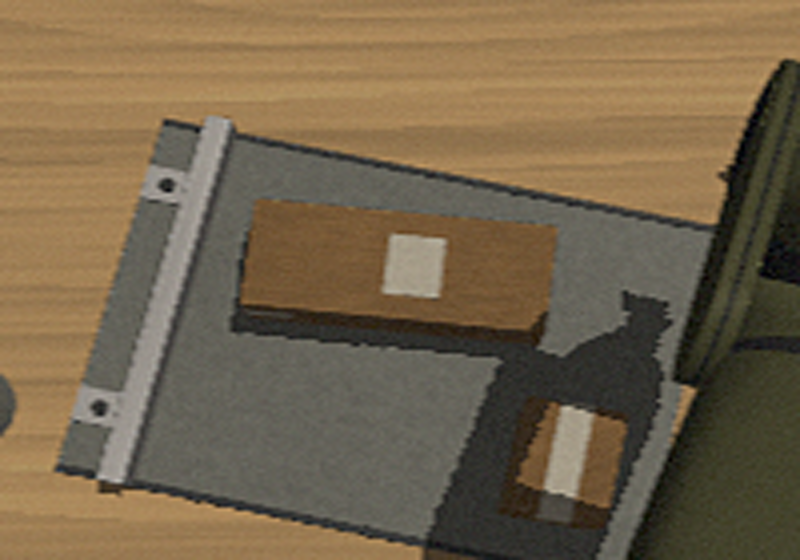

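The tall carton is lying down, with its top-surface corners in the crop at (254,199), (557,226), (545,331) and (240,306). The short carton is still upright.

```bash
cat >> h.py <<'E'
Cb=np.array([.5501,.0938]);b=-.238
def bf(w):
    w=np.array(w)[:2]-Cb; return np.array([w[0]*np.cos(b)+w[1]*np.sin(b),-w[0]*np.sin(b)+w[1]*np.cos(b)])
def wf(p): return Cb+np.array([p[0]*np.cos(b)-p[1]*np.sin(b),p[0]*np.sin(b)+p[1]*np.cos(b)])
E
python3 - <<'E'
from h import *
d=viewer.read_camera('top')
T=np.array([onz(d,(150+(u+.5)/4-.5,100+(v+.5)/3.5-.5),.076)[:2] for u,v in [(254,199),(557,226),(545,331),(240,306)]])
Bq=np.array([bf(t) for t in T]);print(np.round(Bq,4).tolist(),Bq.mean(0))
for i,j in [(1,0),(2,3)]:
    v=Bq[j]-Bq[i];print('yaw rel',-np.arctan2(v[0],v[1]))
for i,j in [(3,0),(2,1)]:
    v=Bq[j]-Bq[i];print('yaw rel',np.arctan2(v[1],v[0]))
s=readout.sense();print(bf(s['ee_pos']));M=R.from_euler('xyz',s['tcp_rot']).as_matrix();print(np.round(M,3))
E
```

```text
[[0.0892, 0.1223], [0.1151, -0.0957], [0.0279, -0.1057], [-0.0001, 0.1104]] [0.05802712 0.00782878]
yaw rel 0.11830662668849418
yaw rel 0.12870420973501948
yaw rel 0.1322580900509369
yaw rel 0.1133599317111457
[ 0.08372165 -0.22465691]
[[-0.     0.972 -0.237]
 [-0.    -0.237 -0.972]
 [-1.    -0.     0.   ]]
```

Request:
drive_tool:
  targets:
    - {"claw": 0.05, "x": 0.015, "y": -0.009, "z": 0, "rx": 0, "ry": 0, "rz": 0}
    - {"claw": 0.05, "x": 0.03, "y": -0.009, "z": 0, "rx": 0, "ry": 0, "rz": 0}
    - {"claw": 0.05, "x": 0.03, "y": 0, "z": 0, "rx": 0, "ry": 0, "rz": 0}
    - {"claw": 0.05, "x": 0.03, "y": 0, "z": 0, "rx": 0, "ry": 0, "rz": 0}
    - {"claw": 0.05, "x": 0.03, "y": 0, "z": 0, "rx": 0, "ry": 0, "rz": 0}
    - {"claw": 0.05, "x": 0.01, "y": 0, "z": 0, "rx": 0, "ry": 0, "rz": 0}
    - {"claw": 0.05, "x": 0.008, "y": 0, "z": 0, "rx": 0, "ry": 0, "rz": 0}
    - {"claw": 0.05, "x": 0, "y": 0, "z": 0, "rx": 0, "ry": 0, "rz": 0}

```text
clock: 9.55
ee_pos: [0.5611, -0.1402, 0.0465]
tcp_rot: [1.431, 1.571, -0.38]
wrist_force: [0.1, 0.3, -0.6]
width: 0.0497
```

Request:
drive_tool:
  targets:
    - {"claw": 0.05, "x": 0, "y": 0, "z": -0.01, "rx": 0, "ry": 0, "rz": 0}
    - {"claw": 0.05, "x": 0, "y": 0, "z": -0.02, "rx": 0, "ry": 0, "rz": 0}
    - {"claw": 0.05, "x": 0, "y": 0, "z": -0.02, "rx": 0, "ry": 0, "rz": 0}
    - {"claw": 0.05, "x": 0, "y": 0, "z": -0.02, "rx": 0, "ry": 0, "rz": 0}
    - {"claw": 0.05, "x": 0, "y": 0, "z": -0.015, "rx": 0, "ry": 0, "rz": 0}
    - {"claw": 0.05, "x": 0, "y": 0, "z": -0.01, "rx": 0, "ry": 0, "rz": 0}
    - {"claw": 0.05, "x": 0, "y": 0, "z": -0.005, "rx": 0, "ry": 0, "rz": 0}
    - {"claw": 0.05, "x": 0, "y": 0, "z": 0, "rx": 0, "ry": 0, "rz": 0}

```text
clock: 10.55
ee_pos: [0.5848, -0.043, 0.0463]
tcp_rot: [-0.539, 1.571, -2.35]
wrist_force: [0.8, -0.8, -0.4]
width: 0.0496
```

Run:
```python
from h import *
s=readout.sense();print(bf(s['ee_pos']),s['wrist_force'])
d=viewer.read_camera('scene');cv2.imwrite('pics/s6.png',cv2.resize(d['color'][120:300,120:350],None,fx=3,fy=3))
```

```text
[ 0.06595307 -0.12478375] [ 0.76327971 -0.80876803 -0.41355247]
```

View pics/s6.png

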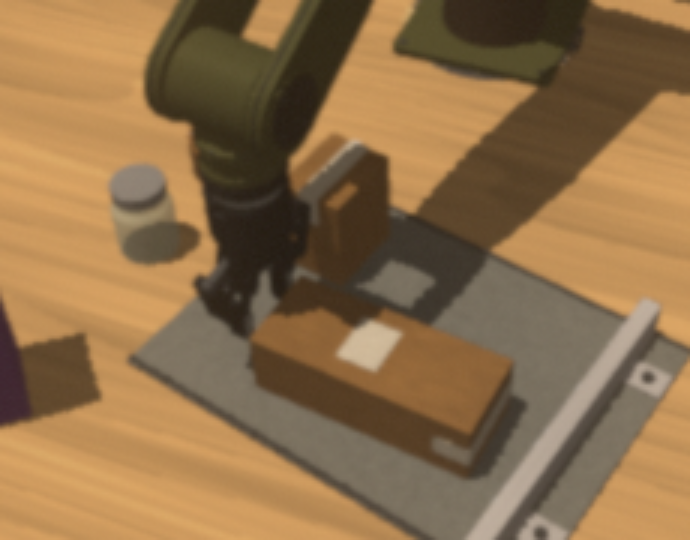

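The fingers are just behind the carton's end, at crop pixel (245,320). Now a slow push.

Request:
drive_tool:
  targets:
    - {"claw": 0.05, "x": 0, "y": 0, "z": -0.005, "rx": 0, "ry": 0, "rz": 0}
    - {"claw": 0.05, "x": 0, "y": 0, "z": -0.005, "rx": 0, "ry": 0, "rz": 0}
    - {"claw": 0.05, "x": 0, "y": 0, "z": -0.005, "rx": 0, "ry": 0, "rz": 0}
    - {"claw": 0.05, "x": 0, "y": 0, "z": -0.005, "rx": 0, "ry": 0, "rz": 0}
    - {"claw": 0.05, "x": 0, "y": 0, "z": -0.005, "rx": 0, "ry": 0, "rz": 0}
    - {"claw": 0.05, "x": 0, "y": 0, "z": -0.005, "rx": 0, "ry": 0, "rz": 0}
    - {"claw": 0.05, "x": 0, "y": 0, "z": 0, "rx": 0, "ry": 0, "rz": 0}
    - {"claw": 0.05, "x": 0, "y": 0, "z": 0, "rx": 0, "ry": 0, "rz": 0}

```text
clock: 11.6
ee_pos: [0.5921, -0.0134, 0.0464]
tcp_rot: [2.771, 1.57, 0.96]
wrist_force: [-0.2, -0.0, 0.5]
width: 0.0501
```

Run:
```python
from h import *
s=readout.sense();print(bf(s['ee_pos']),s['wrist_force'])
d=viewer.read_camera('top');cv2.imwrite('pics/t7.png',cv2.resize(d['color'][100:260,150:350],None,fx=4,fy=3.5,interpolation=cv2.INTER_CUBIC))
```

```text
[ 0.06609937 -0.09431746] [-0.21306157 -0.04519623  0.51566715]
```

View pics/t7.png

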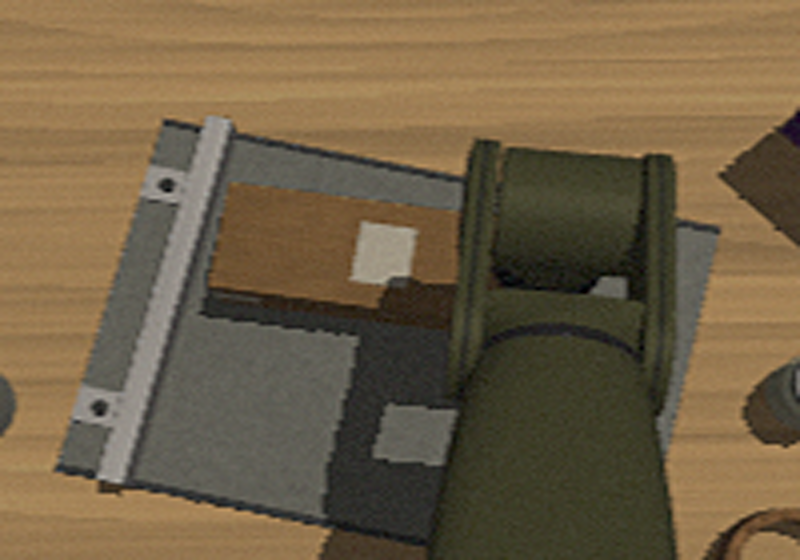

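The carton is squaring up as it slides, and the gap to the stop at crop pixel (210,230) is closing.

Request:
drive_tool:
  targets:
    - {"claw": 0.05, "x": 0, "y": 0, "z": -0.003, "rx": 0, "ry": 0, "rz": 0}
    - {"claw": 0.05, "x": 0, "y": 0, "z": -0.003, "rx": 0, "ry": 0, "rz": 0}
    - {"claw": 0.05, "x": 0, "y": 0, "z": -0.003, "rx": 0, "ry": 0, "rz": 0}
    - {"claw": 0.05, "x": 0, "y": 0, "z": -0.003, "rx": 0, "ry": 0, "rz": 0}
    - {"claw": 0.05, "x": 0, "y": 0, "z": -0.003, "rx": 0, "ry": 0, "rz": 0}
    - {"claw": 0.05, "x": 0, "y": 0, "z": -0.002, "rx": 0, "ry": 0, "rz": 0}
    - {"claw": 0.05, "x": 0, "y": 0, "z": -0.001, "rx": 0, "ry": 0, "rz": 0}
    - {"claw": 0.05, "x": 0, "y": 0, "z": 0, "rx": 0, "ry": 0, "rz": 0}

```text
clock: 12.65
ee_pos: [0.5962, 0.0037, 0.0463]
tcp_rot: [-2.945, 1.57, 1.527]
wrist_force: [-0.9, -1.6, 1.9]
width: 0.0502
```

Run:
```python
from h import *
s=readout.sense();print(bf(s['ee_pos']),s['wrist_force'],s['torque'])
d=viewer.read_camera('top');cv2.imwrite('pics/t8.png',cv2.resize(d['color'][120:220,150:300],None,fx=5,fy=5,interpolation=cv2.INTER_CUBIC))
```

```text
[ 0.06601616 -0.07666804] [-0.88142356 -1.64478311  1.93880143] [-0.35130749  0.21423336  0.06331168]
```

View pics/t8.png

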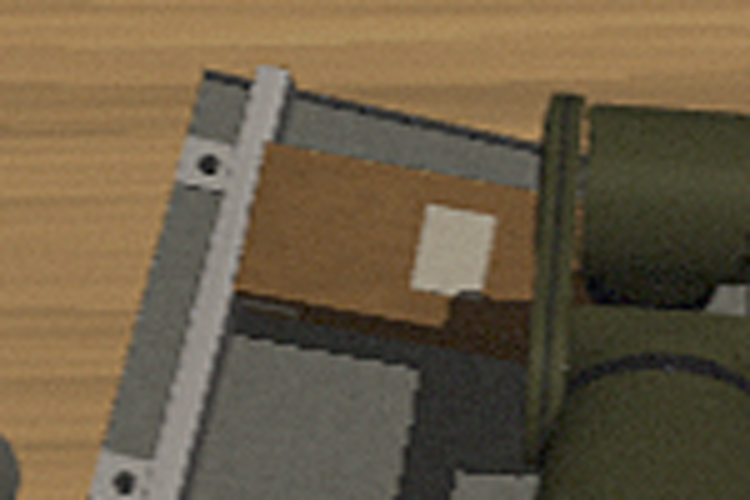

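The carton's upper corner is at the stop, near crop pixel (268,143), and it is still about 0.06 rad off square. I keep pushing gently.

Request:
drive_tool:
  targets:
    - {"claw": 0.05, "x": 0, "y": 0, "z": -0.001, "rx": 0, "ry": 0, "rz": 0}
    - {"claw": 0.05, "x": 0, "y": 0, "z": -0.001, "rx": 0, "ry": 0, "rz": 0}
    - {"claw": 0.05, "x": 0, "y": 0, "z": -0.001, "rx": 0, "ry": 0, "rz": 0}
    - {"claw": 0.05, "x": 0, "y": 0, "z": -0.001, "rx": 0, "ry": 0, "rz": 0}
    - {"claw": 0.05, "x": 0, "y": 0, "z": 0, "rx": 0, "ry": 0, "rz": 0}
    - {"claw": 0.05, "x": 0, "y": 0, "z": 0, "rx": 0, "ry": 0, "rz": 0}
    - {"claw": 0.05, "x": 0, "y": 0, "z": 0, "rx": 0, "ry": 0, "rz": 0}
    - {"claw": 0.05, "x": 0, "y": 0, "z": 0, "rx": 0, "ry": 0, "rz": 0}

```text
clock: 13.7
ee_pos: [0.5968, 0.0063, 0.0463]
tcp_rot: [-0.187, 1.568, -1.997]
wrist_force: [-2.9, -8.0, 1.4]
width: 0.0502
```

Run:
```python
from h import *
s=readout.sense();print(bf(s['ee_pos']),s['wrist_force'],s['torque'])
d=viewer.read_camera('top');cv2.imwrite('pics/t9.png',cv2.resize(d['color'][120:220,150:300],None,fx=5,fy=5,interpolation=cv2.INTER_CUBIC))
```

```text
[ 0.06601888 -0.07406413] [-2.88351157 -7.9975944   1.42334658] [-1.10831337  0.50397247  0.21611275]
```

View pics/t9.png

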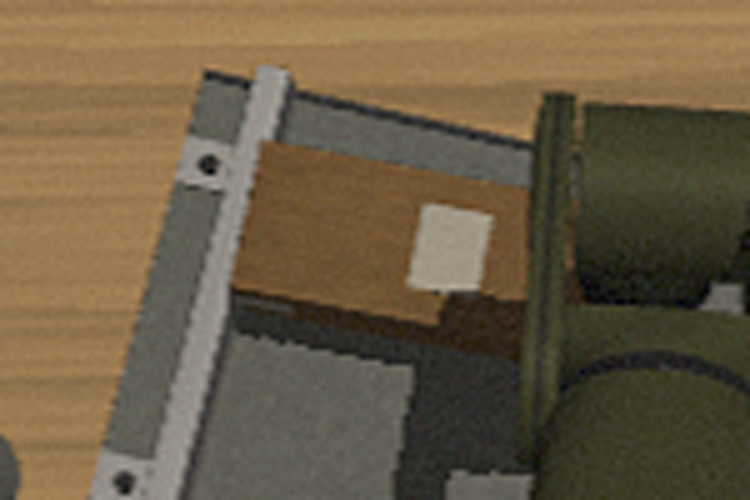

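Request:
drive_tool:
  targets:
    - {"claw": 0.05, "x": 0, "y": 0, "z": -0.001, "rx": 0, "ry": 0, "rz": 0}
    - {"claw": 0.05, "x": 0, "y": 0, "z": -0.001, "rx": 0, "ry": 0, "rz": 0}
    - {"claw": 0.05, "x": 0, "y": 0, "z": -0.001, "rx": 0, "ry": 0, "rz": 0}
    - {"claw": 0.05, "x": 0, "y": 0, "z": 0, "rx": 0, "ry": 0, "rz": 0}
    - {"claw": 0.05, "x": 0, "y": 0, "z": 0, "rx": 0, "ry": 0, "rz": 0}
    - {"claw": 0.05, "x": 0, "y": 0, "z": 0, "rx": 0, "ry": 0, "rz": 0}
    - {"claw": 0.05, "x": 0, "y": 0, "z": 0, "rx": 0, "ry": 0, "rz": 0}
    - {"claw": 0.05, "x": 0, "y": 0, "z": 0, "rx": 0, "ry": 0, "rz": 0}

```text
clock: 14.75
ee_pos: [0.5964, 0.0067, 0.0464]
tcp_rot: [-0.296, 1.563, -2.104]
wrist_force: [-6.5, -17.1, 5.5]
width: 0.0498
```

Run:
```python
from h import *
s=readout.sense();print(bf(s['ee_pos']),s['wrist_force'],s['torque'])
d=viewer.read_camera('top');cv2.imwrite('pics/t10.png',cv2.resize(d['color'][120:220,150:300],None,fx=5,fy=5,interpolation=cv2.INTER_CUBIC))
d=viewer.read_camera('scene');cv2.imwrite('pics/s10.png',cv2.resize(d['color'][160:300,190:350],None,fx=4,fy=4,interpolation=cv2.INTER_CUBIC))
```

```text
[ 0.06557596 -0.07375433] [ -6.52660191 -17.0547765    5.53071817] [-2.41317243  1.16531376  0.59327145]
```

View pics/t10.png

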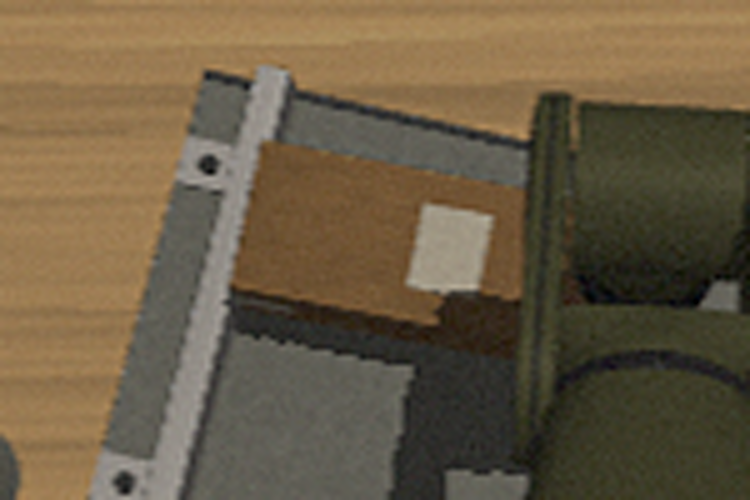

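View pics/s10.png

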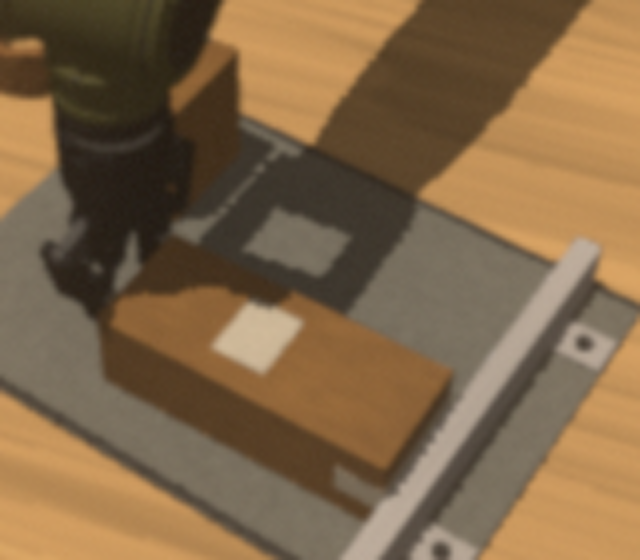

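The +x corner touches the stop and friction is holding the last 0.06 rad: the push has risen to 17 N without any rotation. To square up, the rear end has to swing towards board −x, so I move the fingers that way while pressing.

Request:
drive_tool:
  targets:
    - {"claw": 0.05, "x": 0, "y": -0.002, "z": 0, "rx": 0, "ry": 0, "rz": 0}
    - {"claw": 0.05, "x": 0, "y": -0.002, "z": 0, "rx": 0, "ry": 0, "rz": 0}
    - {"claw": 0.05, "x": 0, "y": -0.002, "z": -0.001, "rx": 0, "ry": 0, "rz": 0}
    - {"claw": 0.05, "x": 0, "y": -0.002, "z": 0, "rx": 0, "ry": 0, "rz": 0}
    - {"claw": 0.05, "x": 0, "y": 0, "z": 0, "rx": 0, "ry": 0, "rz": 0}
    - {"claw": 0.05, "x": 0, "y": 0, "z": 0, "rx": 0, "ry": 0, "rz": 0}
    - {"claw": 0.05, "x": 0, "y": 0, "z": 0, "rx": 0, "ry": 0, "rz": 0}
    - {"claw": 0.05, "x": 0, "y": 0, "z": 0, "rx": 0, "ry": 0, "rz": 0}

```text
clock: 15.85
ee_pos: [0.5895, 0.0107, 0.0463]
tcp_rot: [-0.269, 1.566, -2.08]
wrist_force: [-5.3, -12.5, 3.5]
width: 0.0497
```

Run:
```python
from h import *
s=readout.sense();print(bf(s['ee_pos']),s['wrist_force'],s['torque'])
d=viewer.read_camera('top');cv2.imwrite('pics/t11.png',cv2.resize(d['color'][120:220,150:300],None,fx=5,fy=5,interpolation=cv2.INTER_CUBIC))
```

```text
[ 0.05786358 -0.07143799] [ -5.25193562 -12.49800628   3.52634821] [-1.76639154  0.76390717 -0.09889472]
```

View pics/t11.png

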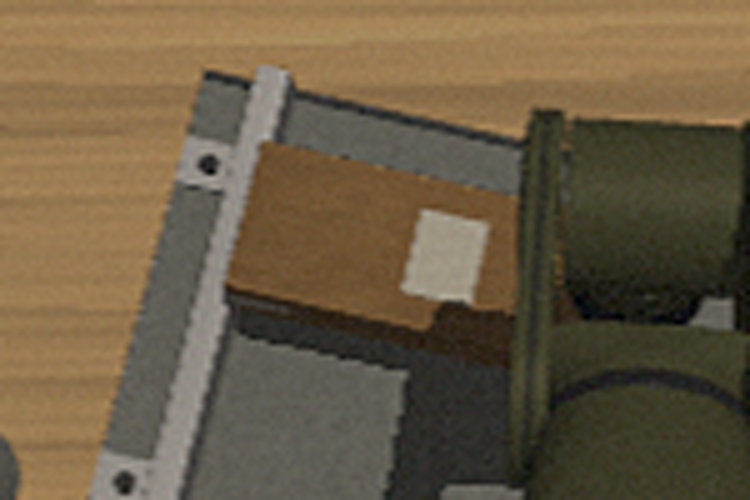

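The carton is nearly square, and the z moment is about 0, so both fingers bear on it. I press a little more, then back off and measure.

Request:
drive_tool:
  targets:
    - {"claw": 0.05, "x": 0, "y": -0.001, "z": -0.001, "rx": 0, "ry": 0, "rz": 0}
    - {"claw": 0.05, "x": 0, "y": -0.001, "z": -0.001, "rx": 0, "ry": 0, "rz": 0}
    - {"claw": 0.05, "x": 0, "y": 0, "z": 0, "rx": 0, "ry": 0, "rz": 0}
    - {"claw": 0.05, "x": 0, "y": 0, "z": 0, "rx": 0, "ry": 0, "rz": 0}
    - {"claw": 0.05, "x": 0, "y": 0, "z": 0, "rx": 0, "ry": 0, "rz": 0}
    - {"claw": 0.05, "x": 0, "y": 0, "z": 0, "rx": 0, "ry": 0, "rz": 0}
    - {"claw": 0.05, "x": 0, "y": 0, "z": 0, "rx": 0, "ry": 0, "rz": 0}
    - {"claw": 0.05, "x": 0, "y": 0, "z": 0, "rx": 0, "ry": 0, "rz": 0}

```text
clock: 16.9
ee_pos: [0.5892, 0.0108, 0.0466]
tcp_rot: [0.283, 1.563, -1.529]
wrist_force: [-0.7, -21.0, 2.0]
width: 0.0499
```

Run:
```python
from h import *
s=readout.sense();print(bf(s['ee_pos']),s['wrist_force'],s['torque']);print(np.round(R.from_euler('xyz',s['tcp_rot']).as_matrix(),4))
```

```text
[ 0.0575276  -0.07142577] [ -0.74068201 -20.95385657   1.97358136] [-2.98805741  0.44919603 -0.29361179]
[[ 3.000e-04  9.712e-01 -2.384e-01]
 [-8.100e-03 -2.384e-01 -9.711e-01]
 [-1.000e+00  2.300e-03  7.800e-03]]
```

Request:
drive_tool:
  targets:
    - {"claw": 0.05, "x": 0, "y": 0, "z": 0.004, "rx": 0, "ry": 0, "rz": 0}
    - {"claw": 0.05, "x": 0, "y": 0, "z": 0.01, "rx": 0, "ry": 0, "rz": 0}
    - {"claw": 0.05, "x": 0, "y": 0, "z": 0.02, "rx": 0, "ry": 0, "rz": 0}
    - {"claw": 0.05, "x": 0, "y": 0, "z": 0.03, "rx": 0, "ry": 0, "rz": 0}
    - {"claw": 0.05, "x": 0, "y": 0, "z": 0.03, "rx": 0, "ry": 0, "rz": 0}
    - {"claw": 0.05, "x": 0, "y": 0, "z": 0.03, "rx": 0, "ry": 0, "rz": 0}
    - {"claw": 0.05, "x": 0, "y": 0, "z": 0.02, "rx": 0, "ry": 0, "rz": 0}
    - {"claw": 0.05, "x": 0, "y": 0, "z": 0, "rx": 0, "ry": 0, "rz": 0}

```text
clock: 17.9
ee_pos: [0.5543, -0.1253, 0.0463]
tcp_rot: [2.812, 1.57, 0.999]
wrist_force: [-1.2, 0.6, -0.5]
width: 0.05
```

Run:
```python
from h import *
d=viewer.read_camera('top');cv2.imwrite('pics/t12.png',cv2.resize(d['color'][110:250,150:310],None,fx=5,fy=4.2,interpolation=cv2.INTER_CUBIC))
d=viewer.read_camera('scene');cv2.imwrite('pics/s12.png',cv2.resize(d['color'][200:300,250:360],None,fx=6,fy=6,interpolation=cv2.INTER_CUBIC))
```

```text
(no output)
```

View pics/t12.png

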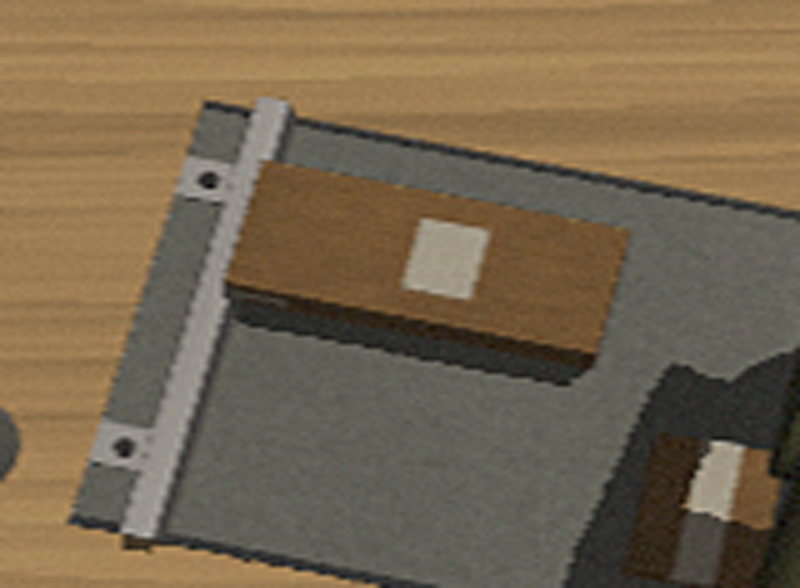

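View pics/s12.png

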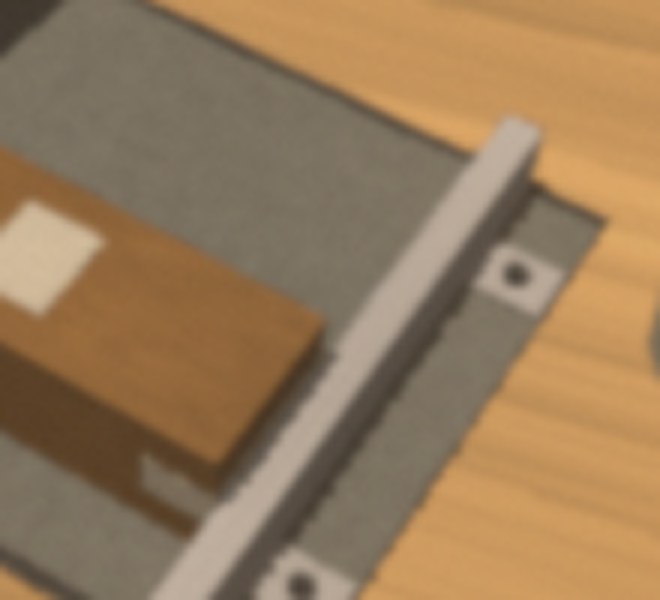

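```bash
cat > meas.py <<'E'
from h import *
d=viewer.read_camera('top'); g=d['color'].astype(float)
# raw pixel approx segments (from crop scale 5,4.2 off 150,110)
c=lambda u,v:np.array([150+(u+.5)/5-.5,110+(v+.5)/4.2-.5])
def edge(p,q,z,name,ch,lo=.08,hi=.92):
    p,q=c(*p),c(*q); t=(q-p)/np.linalg.norm(q-p); n=np.array([-t[1],t[0]]); pts=[]
    for a in np.linspace(lo,hi,60):
        m=p+(q-p)*a; k=np.arange(-3,3.01,.1)
        im=cv2.GaussianBlur(ch,(0,0),.7)
        pr=cv2.remap(im.astype(np.float32),(m[0]+k*n[0]).astype(np.float32)[None],(m[1]+k*n[1]).astype(np.float32)[None],cv2.INTER_LINEAR)[0]
        gr=np.abs(np.gradient(pr)); pts.append(m+k[np.argmax(gr)]*n)
    W=np.array([bf(onz(d,x,z)) for x in pts],np.float32)
    vx,vy,x0,y0=cv2.fitLine(W.reshape(-1,1,2),cv2.DIST_HUBER,0,.001,.001).ravel()
    r=(W-[x0,y0])@np.array([-vy,vx])
    print(name,'dir',np.round([vx,vy],4),'mid',np.round([x0,y0],4),'rms',r.std().round(4), 'ang from y',round(float(np.degrees(-np.arctan(vx/vy))),2) if abs(vy)>abs(vx) else round(float(np.degrees(np.arctan(vy/vx))),2))
br=g.mean(2); rb=g[:,:,2]-g[:,:,0]
edge((265,160),(629,228),.076,'tall +x side',rb)
edge((228,286),(596,352),.076,'tall -x side',br)
edge((629,228),(596,352),.076,'tall base end',rb)
edge((265,160),(228,286),.076,'tall top end',rb)
edge((290,118),(800,210),.006,'board +x edge',br,.1,.8)
edge((212,330),(160,535),.044,'stop front',br)
edge((205,103),(70,520),.006,'board +y edge',rb)
s=readout.sense(); print(bf(s['ee_pos']))
E
python3 meas.py
```

```text
tall +x side dir [0.0063 1.    ] mid [0.1076 0.0395] rms 0.0008 ang from y -0.36
tall -x side dir [0.0081 1.    ] mid [0.0188 0.053 ] rms 0.0009 ang from y -0.46
tall base end dir [ 0.9998 -0.0209] mid [ 0.0602 -0.0587] rms 0.0011 ang from y -1.2
tall top end dir [ 0.9999 -0.0116] mid [0.0624 0.1599] rms 0.001 ang from y -0.66
board +x edge dir [0.004 1.   ] mid [0.1606 0.02  ] rms 0.0009 ang from y -0.23
stop front dir [ 1.     -0.0035] mid [-0.0829  0.1619] rms 0.0009 ang from y -0.2
board +y edge dir [ 1.     -0.0042] mid [-0.0011  0.2215] rms 0.0012 ang from y -0.24
[ 0.05575072 -0.21024536]
```

Along its long sides the carton is square to about 0.2°, and its top end is at the stop. The arm goes up and clear, then I check the whole scene.

Request:
drive_tool:
  targets:
    - {"claw": 0.05, "x": -0.03, "y": 0, "z": 0, "rx": 0, "ry": 0, "rz": 0}
    - {"claw": 0.05, "x": -0.04, "y": 0, "z": 0, "rx": 0, "ry": 0, "rz": 0}
    - {"claw": 0.05, "x": -0.04, "y": 0, "z": 0, "rx": 0, "ry": 0, "rz": 0}
    - {"claw": 0.05, "x": -0.04, "y": 0, "z": 0, "rx": 0, "ry": 0, "rz": 0}
    - {"claw": 0.05, "x": -0.04, "y": 0, "z": 0, "rx": 0, "ry": 0, "rz": 0}
    - {"claw": 0.05, "x": -0.04, "y": 0, "z": 0.02, "rx": 0, "ry": 0, "rz": 0}
    - {"claw": 0.05, "x": -0.03, "y": 0, "z": 0.02, "rx": 0, "ry": 0, "rz": 0}
    - {"claw": 0.05, "x": 0, "y": 0, "z": 0, "rx": 0, "ry": 0, "rz": 0}

```text
clock: 19.05
ee_pos: [0.5464, -0.1634, 0.3098]
tcp_rot: [1.466, 1.565, -0.345]
wrist_force: [0.9, -0.4, -0.2]
width: 0.0501
```

```bash
python3 meas.py
python3 - <<'E'
from h import *
d=viewer.read_camera('top');cv2.imwrite('pics/t13.png',cv2.resize(d['color'][80:290,100:420],None,fx=2.5,fy=2.5))
d=viewer.read_camera('scene');cv2.imwrite('pics/s13.png',cv2.resize(d['color'],(800,600)))
E
```

```text
tall +x side dir [0.0063 1.    ] mid [0.1076 0.0395] rms 0.0008 ang from y -0.36
tall -x side dir [0.0066 1.    ] mid [0.0187 0.0389] rms 0.0009 ang from y -0.38
tall base end dir [ 0.9998 -0.018 ] mid [ 0.0533 -0.0587] rms 0.0012 ang from y -1.03
tall top end dir [ 1.     -0.0066] mid [0.0624 0.1599] rms 0.001 ang from y -0.38
board +x edge dir [0.0029 1.    ] mid [0.1607 0.02  ] rms 0.0009 ang from y -0.17
stop front dir [ 1.     -0.0024] mid [-0.0829  0.162 ] rms 0.001 ang from y -0.14
board +y edge dir [ 1.     -0.0037] mid [-0.0534  0.2217] rms 0.0012 ang from y -0.21
[ 0.05613025 -0.25021092]
```

View pics/t13.png

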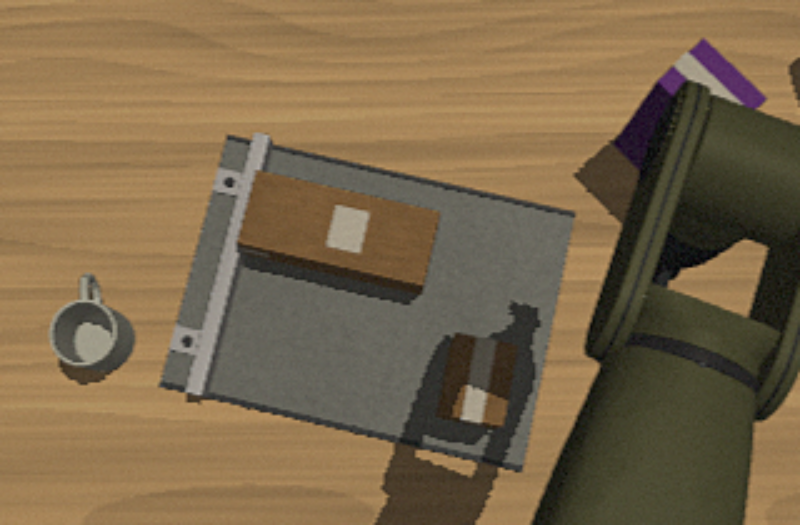

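View pics/s13.png

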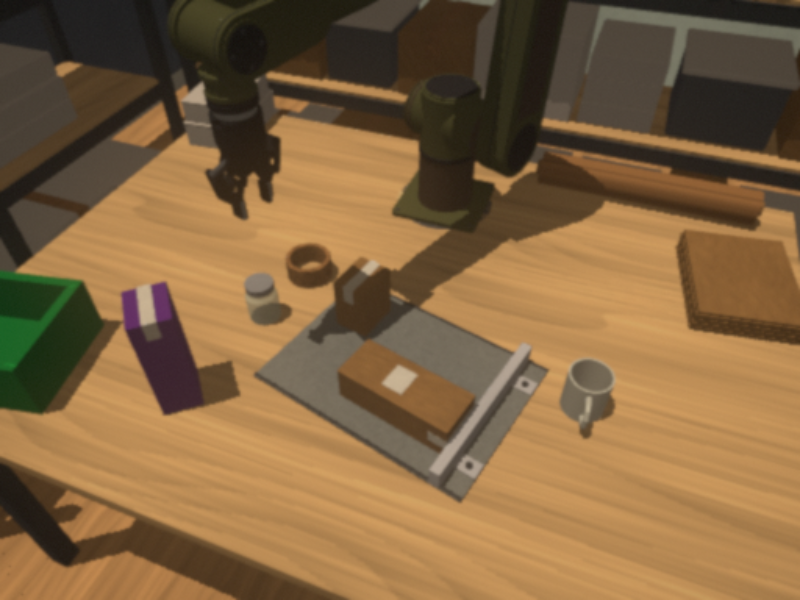

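The tall carton lies square against the stop. The short carton (crop corners 452,333 / 516,345), jar, tape roll, mug and purple box sit at their starting pixels. I'm handing the job in.

```bash
python3 -c "
from h import *
print(robot.job_done())"
```

```text
the job is handed in; nothing more can be done
None
```

I tipped the tall brown carton towards the stop, then pushed it along the board until its top end sat against the stop. I handed the job in at about 19 s, with the arm clear of everything.

- **The push:** the carton jammed about 0.06 rad off square, with one corner on the stop. I moved the rear end sideways while pressing, then pushed with both fingers. The highest wrist force I read was about 21 N.
- **Squareness:** the carton's long sides are within about 0.2° of the board's edges. The short end edges gave noisier results: about 0.2° off the stop at the top end and 0.9° at the base end.
- **Flush fit:** the camera puts the top end at y = 160 mm and the stop's face at 162 mm in the same frame. That 1–2 mm is within the calibration error. The final push stopped hard against the stop, so I take the end as seated, but I did not check it with a close-up.
- **Other objects:** by eye in the last pictures, the short carton, tape roll, mug, jar and purple look-alike are where they started.

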